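Peel the top instrument tray off a stuck stack and hand it over

ROBOT

A 6-joint arm with a two-finger parallel gripper is mounted at the origin on a cart in front of the work surface, level with it; the furniture and walls round the work are solid. World frame = base frame: x ahead of the robot, y to its left, z up, the work surface at z = 0. Lengths are in m, angles in rad, forces in N, time in s.
With the tool pointing down it reaches from about 0.4 to 0.825 m from the base axis. Payload 7 kg.
Tool frame: the origin (TCP) lies midway between the tips of the shut fingers; the grasp point (between the pads) lies 19 mm behind it; y points along the fingers, z is the direction in which the jaws open and shut, and the axes are right-handed (so a half turn about y gives the same grasp; the last joint's range is limited). The gripper opens to 88 mm and grips with 3 to 60 N. Pads are 19 mm wide; open, the fingers measure 130 mm over their backs; the gripper's body (78 mm by 193 mm) begins 47 mm behind the grasp point.
Start: joints at [-0.894, 0.359, 0.012, 0, -1.224, -0.288], TCP at [0.256, -0.625, 0.227] pointing down, gripper open.
Joint ranges: [-3.07, 3.07], [-1.43, 2.12], [-1.02, 1.25], [-3.03, 1.67], [-3.05, -0], [-3.03, 3.03]. Speed limits (rad/s): [2.39, 2.39, 3.01, 3.14, 3.14, 3.14].

INTERFACE

Orientations are given as [roll, pitch, yaw] about the fixed x, y, z axes, in that order (R = Rz(yaw) Ry(pitch) Rx(roll)).
In Python, from station import arm gives the robot as it stands.
- The arm moves only by the tool move_arm, never from a script. Its argument "deltas" is a list of rows, each an object with "dp": the shift along the tool's x, y, z in mm, a list of three; "rotation": the turn, a rotation vector about the tool's x, y, z in degrees, a list of three. A call has 1 to 5 rows; each row shifts and turns the pose as measured when the row begins, along the tool's axes as they then stand; what a row does not reach is not made up. A row lasts 1/12 s, in which the tool goes at most 41.7 mm and 7.16 degrees, less where a joint would pass 70% of its speed; a pose out of reach is approached as far as the arm can. A call is refused whole if a number of a shift passes 41.7 or a number of a turn 7.16, either way. A call with a gripper value outside its range is refused whole. "jaw" is the closure in counts, from 0 (fully open) to 255 (shut), set as the call begins (left out, the last holds). The fingers move at their own pace and stop on an object; "squeeze" is the grip in N (left out, the last holds). Time passes only in rows, so rows that do not move let the fingers close. It gives the time, the measured TCP pose, the force and the opening at its end, in the units of the state.
- arm.get_state(): the state, without advancing time (a new reading comes with each control period).
- arm.grab_frame(name): name is "side" or "top" or "wrist"; returns a dict with "pixels" (420x560x3 uint8, red, green, blue), "z_map" (420x560 float32, m along the optical axis (not along the pixel's ray), 0 where there is no reading), "fx", "fy", "cx", "cy" (pixels), "cam_to_world" (4x4, takes a point from camera to world coordinates); the wrist camera has in their place "mount" (4x4, takes a point from camera to tool coordinates, whose origin is the TCP and whose axes are the tool frame's). Camera axes: x right, y down, z forward; pixel columns grow to the right and rows downward; lengths in m; the calibration is good to about 2 mm. The wrist camera is an equidistant fisheye: a pixel r from the principal point sees the ray r / f radians off the axis. A picture is of the moment at which its call begins: read the wrist's pose just before it.
- arm.job_done(): hands the job in, once; it reports no verdict.
The state is a dict: "t": time; "q": joint angles; "qd": joint speeds; "joint_efforts": joint torques, N m; "eef_pos": TCP position; "ee_rot": TCP orientation; "force": force on the tool from outside, world axes, zero at the start; "moment": the same for the moment, N m; "width": finger opening in m.
Only numpy, scipy, OpenCV 4.12 (cv2) and the standard library are available. Lean on these libraries where they do the work, as an engineer would, in place of code of your own. Each camera call takes 0.05 s, during which the arm holds its last target.

TASK

The steel instrument trays stick in their stack: soft pads hold the four corners of the top one. Peel the top tray off: raise it by its blue corner tab so that it tilts up about the opposite corner, which stays down until the other corners are free, and leave the trays below standing where they are. Then hold the tray out for the nurse, still and level, its middle over the middle of the green mat and some 10 to 25 cm above it, and finish while still holding it there; leave the other things on the trolley alone.

Things in the scene. Friction and masses are not known exactly. Their poses are not given: they have to be found in the camera images.
- tray_tab (a point): Grip point of the upright blue blade (36 long, 6 thick, 26 mm high) on one corner of the top tray, 78 mm from the tray's middle and 68 mm above the trolley. The blade's top is 12 mm above it, its lower edge 14 mm below, its outer end 12 mm further out; the tray's rim, 12 mm lower, ends 17 mm further in, so fingers fit outside it. x points outwards along the blade, y across it, z up.
- tray_center (a point): Middle of the top tray, half-way up: hollow steel, 0.08 kg, 96 mm square at the rim (12 mm above this point), 24 mm deep. x points level from the middle through the tab's corner, z up out of the open side. It nests in an equal tray 8 mm lower and stands on four small feet under the rim's corners, 54 mm from the middle.
- tray_far (a point): Underside of the top tray's foot at the corner opposite the tab, about which it tilts: 54 mm from the middle along the tray's -x, 4 mm above tray_center. At each foot a soft sprung black pad of the lower stack presses inwards and holds by friction, about 1 to 1.5 N, until the foot is 5 mm up; turning the tray 0.15 rad about this far foot frees the other three.
- stack_far (a point): The point of the lower stack on which tray_far stands at the start (48 mm above the trolley top). Axes as stack.
- tray: The top tray as a whole, with its tab; origin in the middle of its floor's underside, 12 mm below tray_center, same axes.
- stack: The lower stack: three nested steel trays on a grey base plate 104 mm square, one piece, 48 mm high to its top rim (53 mm with the black corner pads), loose on the trolley, 0.75 to 0.95 kg. Origin in the middle of its underside, z up. At the start the top tray sits exactly over it with the same axes.
- mat: Green hand-over mat with a white line along its edge, 110 x 110 x 2 mm, fixed flat on the trolley. Origin in the middle of its underside, on the trolley top. It lies left, in the middle or right; so does the stack.
- cotton_buds: Bystander, does not move: tub of cotton buds, diameter 77 mm, 80 mm high, at the left front. Origin under its middle.
- bottle: Bystander: green squeeze bottle with white nozzle cap, 41 x 61 x 99 mm, at the right front. Origin under its middle.
- timer: Bystander, does not move: round orange and white twist timer, diameter 62 mm, 44 mm high, at the left back. Origin under its middle.
- tape: Bystander: roll of black tape lying flat, 59 mm across, 19 mm high, in the third of the places (left, middle, right) that stack and mat leave. Origin under its middle.
- forceps: Bystander: steel forceps lying flat along the back edge, left, 16 x 130 x 8 mm. Origin under its middle.
- pen: Bystander: marker pen lying along the back edge, right, 17 x 135 x 16 mm. Origin under its middle.
- syringe: Bystander: small plastic syringe lying at the right back, 23 x 85 x 14 mm. Origin under its middle.

How it is judged:
By the outcome, as a careful person would: the job done as asked, in the order asked, and still so for the second after the job is handed in, while the arm keeps its last pose, push and grip.
It also fails if it takes over 40 s, if anything falls off the work surface, if the arm or the gripper's body presses on something with over 40 N, if the wrist force passes 120 N, or if a joint passes its speed limit or range.

## Working session

There is one attempt and no reset: what is moved stays moved. The work goes in short steps, Python scripts to look and compute and a tool call to move; the robot and the scene stay as the last step left them, time stands still between calls to the robot, and variables do not carry over. Pictures are saved under pics/ and viewed, and the job is handed in when it is done.

Besides the shell and the picture viewer there is one more tool, called after ">>>" as name(argument=value, ...), one argument or row to a line, values as JSON. move_arm: Moves the arm, as the interface text tells. Its arguments: {"type":"object","properties":{"deltas":{"type":"array","items":{"type":"object","properties":{"dp":{"type":"array","items":{"type":"number"}},"rotation":{"type":"array","items":{"type":"number"}}}}},"jaw":{"type":"number"},"squeeze":{"type":"number"}},"required":["deltas"]}

```bash
ls; mkdir -p pics; python3 - <<'E'
from station import arm
import cv2,numpy as np
s=arm.get_state(); print({k:np.round(v,3) for k,v in s.items()})
for n in("top","side"):
    f=arm.grab_frame(n); cv2.imwrite(f"pics/{n}0.png",f["pixels"][:,:,::-1]); np.savez(f"{n}0.npz",**f)
    print(n,f["fx"],f["cx"],f["cy"],np.round(f["cam_to_world"],3))
E
```

```text
pics
{'t': np.float64(0.0), 'q': array([-0.894,  0.359,  0.011, -0.   , -1.224, -0.288]), 'qd': array([ 0.002, -0.001, -0.001, -0.002, -0.002,  0.   ]), 'joint_efforts': array([ 1.0000e-03, -5.8272e+01,  2.9305e+01,  6.9980e+00,  7.0000e-03,
       -0.0000e+00]), 'eef_pos': array([ 0.256, -0.624,  0.226]), 'ee_rot': array([-1.569,  0.   ,  0.389]), 'force': array([-0.256,  0.158, -0.274]), 'moment': array([-0.059, -0.023, -0.04 ]), 'width': np.float64(0.087)}
top 449.8590920551866 275.4284703332553 209.56115828353936 [[-0.002 -0.994  0.112  0.413]
 [-1.     0.001 -0.007  0.004]
 [ 0.007 -0.112 -0.994  0.999]
 [ 0.     0.     0.     1.   ]]
side 495.9767981341908 278.47641891514377 209.2620351781044 [[-0.838 -0.217  0.501 -0.043]
 [-0.546  0.366 -0.754  0.834]
 [-0.02  -0.905 -0.425  0.519]
 [ 0.     0.     0.     1.   ]]
```

View pics/top0.png

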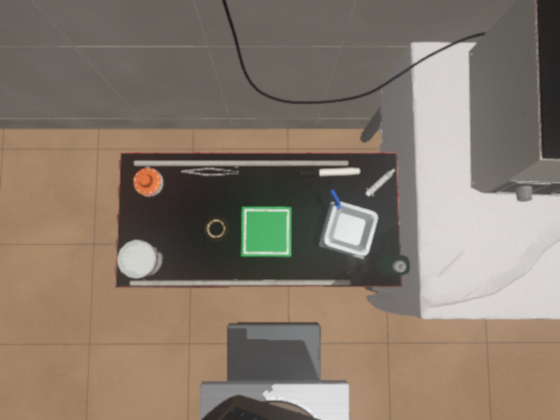

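View pics/side0.png

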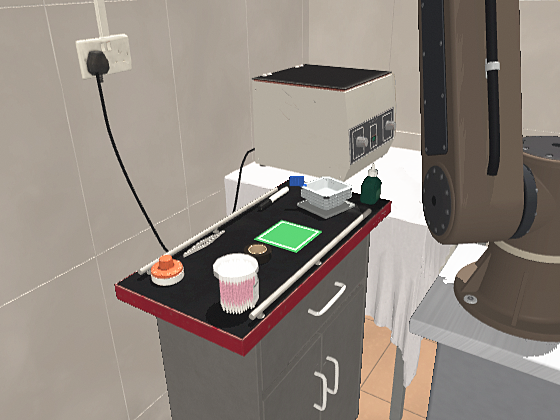

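The top view shows the stack at about (349,229), its blue tab at (336,198), and the mat at (266,232). The tape is on the left at (216,229). Next I'll measure positions.

```bash
cat > h.py <<'E'
import numpy as np,cv2
def ray(f,u,v,z):
    T=f["cam_to_world"]; d=np.array([(u-f["cx"])/f["fx"],(v-f["cy"])/f["fy"],1.0])
    d=T[:3,:3]@d; o=T[:3,3]; return o+d*(z-o[2])/d[2]
def tri(f,a,g,b):
    def r(f,p):
        T=f["cam_to_world"]; d=T[:3,:3]@np.array([(p[0]-f["cx"])/f["fx"],(p[1]-f["cy"])/f["fy"],1.0]); return T[:3,3],d/np.linalg.norm(d)
    A=[];B=[]
    for o,d in(r(f,a),r(g,b)):
        P=np.eye(3)-np.outer(d,d);A.append(P);B.append(P@o)
    return np.linalg.lstsq(np.vstack(A),np.hstack(B),rcond=None)[0]
def blob(f,lo,hi):
    h=cv2.cvtColor(f["pixels"],cv2.COLOR_RGB2HSV); m=cv2.inRange(h,lo,hi); return m
E
python3 - <<'E'
from h import *
f=np.load("top0.npz");g=np.load("side0.npz")
P={}
for n,k in(("top",f),("side",g)):
    m=blob(k,(105,120,60),(130,255,255)); 
    N,l,st,c=cv2.connectedComponentsWithStats(m); 
    for i in range(1,N):
        if st[i][4]>5: print(n,"blue",st[i],c[i])
    i=1+np.argmax(st[1:,4]); P[n]=c[i]
    ys,xs=np.where(l==i); r=cv2.minAreaRect(np.c_[xs,ys].astype(np.float32)); b=cv2.boxPoints(r)
    print(r)
    for q in (b if n=="top" else []): print("  ",ray(k,*q,0.08).round(4))
    m=blob(k,(50,150,80),(75,255,255)); N,l,st,c=cv2.connectedComponentsWithStats(m); i=1+np.argmax(st[1:,4]); print("mat",st[i],c[i],ray(k,*c[i],0.002).round(4))
print("tab c tri",tri(f,P["top"],g,P["side"]))
# world height cloud of tray rim
K=f; z=K["z_map"]; v,u=np.mgrid[:420,:560]; X=np.stack([(u-K["cx"])/K["fx"]*z,(v-K["cy"])/K["fy"]*z,z],-1)@K["cam_to_world"][:3,:3].T+K["cam_to_world"][:3,3]
sel=(X[...,2]>.05)&(X[...,2]<.062)&(u>300)&(u<385)&(v>185)&(v<265)
pts=X[sel]; print(len(pts)); 
hull=cv2.convexHull(np.c_[u[sel],v[sel]].astype(np.float32)); 
r=cv2.minAreaRect(np.ascontiguousarray(pts[:,:2]).astype(np.float32)); print("rim",r)
print(X[225:233:2,340:360:4,2].round(3))
im=cv2.resize(f["pixels"][180:270,300:420],None,fx=6,fy=6,interpolation=cv2.INTER_NEAREST); cv2.imwrite("pics/top_zoom.png",im[:,:,::-1])
im=cv2.resize(g["pixels"][160:230,270:400],None,fx=6,fy=6,interpolation=cv2.INTER_NEAREST); cv2.imwrite("pics/side_zoom.png",im[:,:,::-1])
E
```

```text
top blue [330 189  11  20  84] [335.4047619  197.69047619]
((335.8000183105469, 198.1000213623047), (19.677396774291992, 4.919349670410156), 63.43495178222656)
   [ 0.5554 -0.114   0.08  ]
   [ 0.56   -0.1232  0.08  ]
   [ 0.5233 -0.1408  0.08  ]
   [ 0.5187 -0.1316  0.08  ]Traceback (most recent call last):
  File "<stdin>", line 13, in <module>
    return _wrapfunc(a, 'argmax', axis=axis, out=out, **kwds)
    return bound(*args, **kwds)
ValueError: attempt to get argmax of an empty sequence
```

```bash
cat > m.py <<'E'
from h import *
f=np.load("top0.npz");g=np.load("side0.npz")
P={}
for n,k in(("top",f),("side",g)):
    m=blob(k,(105,120,60),(130,255,255)); 
    N,l,st,c=cv2.connectedComponentsWithStats(m); i=1+np.argmax(st[1:,4]); P[n]=c[i]
    print(n,c[i])
    m=blob(k,(45,100,60),(75,255,255)); N,l,st,c=cv2.connectedComponentsWithStats(m); i=1+np.argmax(st[1:,4]); print("mat",st[i],c[i],ray(k,*c[i],0.002).round(4))
    cc=max(cv2.findContours(m,0,1)[0],key=cv2.contourArea)
    print([ray(k,*q,0.002)[:2].round(4) for q in cv2.approxPolyDP(cc,6,True)[:,0].astype(float)])
print("tab c tri",tri(f,P["top"],g,P["side"]))
K=f; z=K["z_map"]; v,u=np.mgrid[:420,:560]; X=np.stack([(u-K["cx"])/K["fx"]*z,(v-K["cy"])/K["fy"]*z,z],-1)@K["cam_to_world"][:3,:3].T+K["cam_to_world"][:3,3]
sel=(X[...,2]>.05)&(X[...,2]<.062)&(u>312)&(u<385)&(v>185)&(v<265)
pts=X[sel]; print(len(pts)); 
r=cv2.minAreaRect(np.ascontiguousarray(pts[:,:2]).astype(np.float32)); print("rim",r)
print(X[225:233:2,340:360:4,2].round(3))
im=cv2.resize(f["pixels"][180:270,300:420],None,fx=6,fy=6,interpolation=cv2.INTER_NEAREST); cv2.imwrite("pics/top_zoom.png",im[:,:,::-1])
im=cv2.resize(g["pixels"][160:230,270:400],None,fx=6,fy=6,interpolation=cv2.INTER_NEAREST); cv2.imwrite("pics/side_zoom.png",im[:,:,::-1])
E
python3 m.py
```

```text
top [335.4047619  197.69047619]
mat [ 247  212   39   39 1521] [266. 231.] [0.4766 0.0177 0.002 ]
[array([0.5325, 0.0712]), array([0.4238, 0.075 ]), array([ 0.4213, -0.0353]), array([ 0.5301, -0.0381])]
side [296.51633987 180.78431373]
mat [261 223  55  25 743] [288.09690444 234.90713324] [0.4761 0.0177 0.002 ]
[array([0.5298, 0.072 ]), array([0.4222, 0.0728]), array([ 0.4228, -0.0358]), array([ 0.5317, -0.0353])]
tab c tri [ 0.54224698 -0.1283994   0.06653045]
817
rim ((0.4782946705818176, -0.17403638362884521), (0.15300649404525757, 0.10634325444698334), 71.72459411621094)
[[0.031 0.034 0.033 0.032 0.033]
 [0.034 0.034 0.033 0.033 0.034]
 [0.034 0.033 0.034 0.034 0.032]
 [0.031 0.035 0.035 0.034 0.034]]
```

```bash
sleep 2
```

```text
(no output)
```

View pics/top_zoom.png

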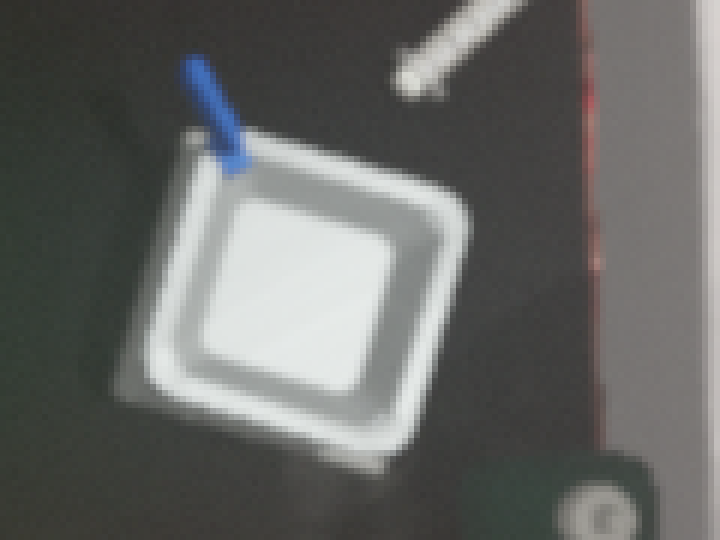

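View pics/side_zoom.png

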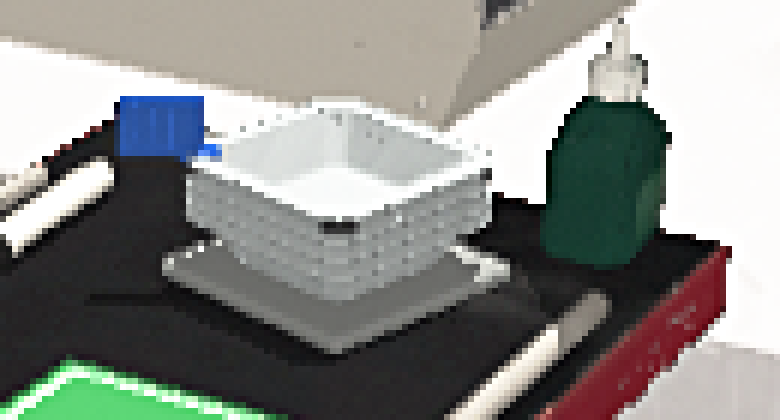

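```bash
python3 - <<'E'
from h import *
f=np.load("top0.npz")
p=f["pixels"]; m=((p.min(2)>150)*255).astype(np.uint8); m[:, :312]=0;m[:,380:]=0;m[:190]=0;m[258:]=0
N,l,st,c=cv2.connectedComponentsWithStats(m)
for i in range(1,N):
    if st[i][4]>20: print(st[i],c[i])
i=1+np.argmax(st[1:,4]); 
cs=cv2.findContours((l>0).astype(np.uint8),0,1)[0]; cc=np.vstack([k for k in cs if len(k)>8])
hull=cv2.convexHull(cc); W=np.array([ray(f,*q,0.056)[:2] for q in hull[:,0].astype(float)],np.float32)
r=cv2.minAreaRect(W); print(r)
c=np.array(r[0]); print("floor c",ray(f,349.5,228.8,.033))
# blade top axis: blue pixels at z .08 ; fit
t=np.array([.5422,-.1284])
d=t-c; print("tab-c",d,np.hypot(*d),np.degrees(np.arctan2(d[1],d[0])))
# angle candidates +45
z0=[(195,60),(235,165)]
a,b=[ray(f,300+x/6,180+y/6,.08) for x,y in z0]; e=a-b; print("top edge dir",np.degrees(np.arctan2(e[1],e[0])),a,b)
E
```

```text
[366 190   9   6  35] [369.65714286 191.97142857]
[ 324  202   54   56 1823] [349.02358749 229.71804717]
((0.49801406264305115, -0.16634872555732727), (0.09818660467863083, 0.14492172002792358), 73.280517578125)
floor c [ 0.47904115 -0.16251345  0.033     ]
tab-c [0.04418594 0.03794873] 0.05824519578074706 40.65735921037306
top edge dir 19.829120292599917 [ 0.55620692 -0.12087671  0.08      ] [ 0.51975896 -0.13401971  0.08      ]
```

```bash
python3 - <<'E'
from h import *
f=np.load("top0.npz")
p=f["pixels"]; m=((p.min(2)>150)*255).astype(np.uint8); m[:, :312]=0;m[:,380:]=0;m[:190]=0;m[258:]=0
N,l,st,c=cv2.connectedComponentsWithStats(m); i=1+np.argmax(st[1:,4])
for th in(130,150,170):
    m2=((p.min(2)>th)).astype(np.uint8); N,l,st,_=cv2.connectedComponentsWithStats(m2); j=l[215,368] or l[240,325]
    cs=max(cv2.findContours((l==l[228,349]).astype(np.uint8),0,1)[0],key=len)
    W=np.array([ray(f,*q,0.056)[:2] for q in cv2.convexHull(cs)[:,0].astype(float)],np.float32)
    r=cv2.minAreaRect(W); print(th,st[l[228,349]],r)
m=blob(f,(105,120,60),(130,255,255)); ys,xs=np.where(m>0)
W=np.array([ray(f,x,y,.078)[:2] for x,y in zip(xs,ys)]); w,V=np.linalg.eigh(np.cov(W.T)); print(W.mean(0),np.degrees(np.arctan2(V[1,1],V[0,1])),np.sqrt(w*12))
E
```

```text
130 [ 324  202   54   57 2158] ((0.477085143327713, -0.15994217991828918), (0.09986820816993713, 0.1032596006989479), 73.02962493896484)
150 [ 324  202   54   56 1823] ((0.47726184129714966, -0.1601150631904602), (0.09818660467863083, 0.10158509016036987), 73.280517578125)
170 [ 324  202   54   55 1533] ((0.47788649797439575, -0.16046781837940216), (0.09677289426326752, 0.09897276759147644), 73.27479553222656)
[ 0.54044257 -0.12689349] -156.91987116779967 [0.00949065 0.04064198]
```

>>> move_arm(
  deltas=[
    {"dp":[25,0,30],"rotation":[0,0,0]},
    {"dp":[25,0,30],"rotation":[0,0,0]},
    {"dp":[25,0,30],"rotation":[0,0,0]},
    {"dp":[25,0,30],"rotation":[0,0,0]},
    {"dp":[25,0,30],"rotation":[0,0,0]},
  ],
  jaw=120,
  squeeze=50,
)

```text
t: 0.52
eef_pos: [0.3126, -0.4366, 0.2196]
ee_rot: [-1.562, 0.005, 0.379]
force: [2.2, 0.1, 0.3]
width: 0.0599
```

>>> move_arm(
  deltas=[
    {"dp":[22,0,32],"rotation":[0,0,0]},
    {"dp":[22,0,32],"rotation":[0,0,0]},
    {"dp":[30,0,26],"rotation":[0,0,0]},
    {"dp":[35,0,20],"rotation":[0,-2,0]},
    {"dp":[35,0,20],"rotation":[0,-2,0]},
  ],
)

```text
t: 0.93
eef_pos: [0.3951, -0.252, 0.2193]
ee_rot: [-1.559, 0.004, 0.447]
force: [1.1, -1.5, -0.2]
width: 0.0467
```

>>> move_arm(
  deltas=[
    {"dp":[38,0,15],"rotation":[0,-1,0]},
    {"dp":[38,0,12],"rotation":[0,-1,0]},
    {"dp":[20,0,10],"rotation":[0,0,0]},
  ],
)

```text
t: 1.18
eef_pos: [0.4666, -0.1696, 0.2201]
ee_rot: [-1.56, 0.001, 0.489]
force: [0.4, -0.1, 0.2]
width: 0.0467
```

>>> move_arm(
  deltas=[
    {"dp":[32,0,0],"rotation":[0,0,0]},
    {"dp":[32,0,0],"rotation":[0,0,0]},
    {"dp":[20,0,0],"rotation":[0,0,0]},
    {"dp":[8,0,0],"rotation":[0,0,0]},
    {"dp":[0,0,0],"rotation":[0.5,0,0]},
  ],
)

```text
t: 1.6
eef_pos: [0.5526, -0.1178, 0.2186]
ee_rot: [-1.55, 0.002, 0.496]
force: [-0.5, -0.4, 0.3]
width: 0.0465
```

```bash
python3 - <<'E'
from station import arm
import cv2,numpy as np
s=arm.get_state(); print(s["t"],s["eef_pos"],s["ee_rot"],s["q"].round(3) if hasattr(s["q"],"round") else s["q"])
f=arm.grab_frame("wrist"); cv2.imwrite("pics/w1.png",f["pixels"][:,:,::-1]); np.savez("w1.npz",pos=s["eef_pos"],rot=s["ee_rot"],**f); print(f["fx"],f["cx"],f["cy"],f["mount"].round(3))
E
```

```text
1.6 [ 0.55264334 -0.11776731  0.21860698] [-1.5497446   0.00213657  0.49614493] [ 0.123  0.194 -0.226 -0.021 -1.161 -1.189]
325.19226210127806 277.60886977272764 204.49643803441379 [[ 0.     0.962  0.271 -0.073]
 [ 0.001 -0.271  0.962 -0.158]
 [ 1.     0.    -0.001  0.001]
 [ 0.     0.     0.     1.   ]]
```

View pics/w1.png

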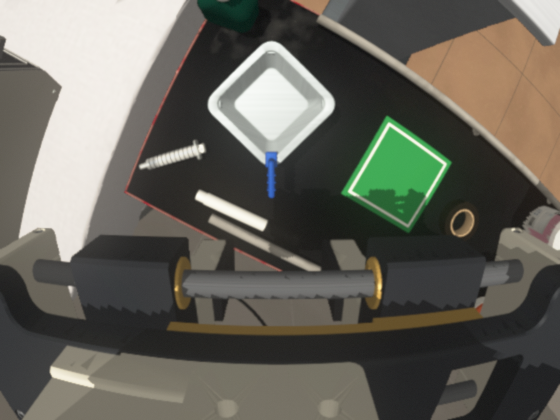

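```bash
cat >> h.py <<'E'
from scipy.spatial.transform import Rotation as Ro
def wray(f,u,v,z):
    T=np.eye(4);T[:3,:3]=Ro.from_euler("xyz",f["rot"]).as_matrix();T[:3,3]=f["pos"];T=T@f["mount"]
    a,b=(u-f["cx"])/f["fx"],(v-f["cy"])/f["fy"];r=np.hypot(a,b)
    d=np.array([a/r*np.sin(r),b/r*np.sin(r),np.cos(r)]) if r>0 else np.array([0,0,1.])
    d=T[:3,:3]@d;o=T[:3,3];return o+d*(z-o[2])/d[2]
E
python3 - <<'E'
from h import *
f=np.load("w1.npz")
m=blob(f,(105,120,60),(130,255,255));m[:140]=0;m[205:]=0;m[:,:255]=0;m[:,290:]=0
ys,xs=np.where(m>0);W=np.array([wray(f,x,y,.08)[:2] for x,y in zip(xs,ys)]); print(len(xs),W.mean(0))
w,V=np.linalg.eigh(np.cov(W.T)); e=V[:,1]*np.sign(V[0,1]); print(np.degrees(np.arctan2(e[1],e[0])),np.sqrt(w*12)); s=(W-W.mean(0))@e; print(W.mean(0)+e*s.max(),W.mean(0)+e*s.min())
for v in range(150,200,6): 
    x=np.where(m[v])[0]; print(v,x.min() if len(x) else 0,x.max() if len(x) else 0)
p=f["pixels"]; q=[(272,42),(334,103),(270,163),(209,103)]
C=[wray(f,*k,.056)[:2] for k in q]; print(np.array(C),np.mean(C,0)); d=C[2]-C[0]; print(np.degrees(np.arctan2(d[1],d[0]))); d=C[3]-C[1]; print(np.degrees(np.arctan2(d[1],d[0])))
g=[(388,117),(451,162),(409,230),(342,192)]; C=[wray(f,*k,.002)[:2] for k in g];print("mat",np.mean(C,0))
E
```

```text
399 [ 0.53598475 -0.13003903]
28.53355571600497 [0.00834046 0.04335993]
[ 0.55701211 -0.11860616] [ 0.51880943 -0.1393775 ]
150 0 0
156 266 275
162 266 275
168 267 274
174 267 275
180 267 274
186 267 274
192 268 274
198 271 271
[[ 0.42386259 -0.18909832]
 [ 0.44797336 -0.10677822]
 [ 0.53120568 -0.13343921]
 [ 0.5060698  -0.21497715]] [ 0.47727786 -0.16107322]
27.407464930712656
-61.76683019208663
mat [0.47455415 0.01800839]
```

>>> move_arm(
  deltas=[
    {"dp":[-6,10,-2],"rotation":[-1.2,0,0]},
    {"dp":[-3,25,-1],"rotation":[-0.5,0.3,0]},
    {"dp":[0,25,0],"rotation":[0,0,0]},
    {"dp":[0,15,0],"rotation":[0,0,0]},
    {"dp":[0,0,0],"rotation":[0,0,0]},
  ],
)

```text
t: 2.07
eef_pos: [0.5414, -0.1288, 0.1422]
ee_rot: [-1.579, 0.001, 0.487]
force: [-1.2, 0.0, 0.0]
width: 0.0462
```

>>> move_arm(
  deltas=[
    {"dp":[4,20,1],"rotation":[0.4,0,0]},
    {"dp":[2,25,1],"rotation":[0,0,0]},
    {"dp":[0,18,0],"rotation":[0,0,0]},
    {"dp":[0,8,0],"rotation":[0,0,0]},
    {"dp":[0,0,0],"rotation":[0,0,0]},
  ],
)

```text
t: 2.48
eef_pos: [0.5445, -0.128, 0.0738]
ee_rot: [-1.574, -0.003, 0.483]
force: [-0.6, -0.1, 0.3]
width: 0.0462
```

```bash
python3 - <<'E'
from station import arm
import cv2,numpy as np
s=arm.get_state(); print(s["t"],s["eef_pos"],s["ee_rot"])
for n in("wrist","side"):
    f=arm.grab_frame(n); im=f["pixels"][:,:,::-1]
    if n=="wrist": im=cv2.resize(im[60:300,140:420],None,fx=2.5,fy=2.5)
    else: im=cv2.resize(im[100:250,220:420],None,fx=3.5,fy=3.5)
    cv2.imwrite(f"pics/{n}2.png",im)
    if n=="wrist": np.savez("w2.npz",pos=s["eef_pos"],rot=s["ee_rot"],**f)
E
```

```text
2.4833 [ 0.54449864 -0.12802895  0.07377477] [-1.57351946 -0.00253355  0.48278762]
```

View pics/wrist2.png

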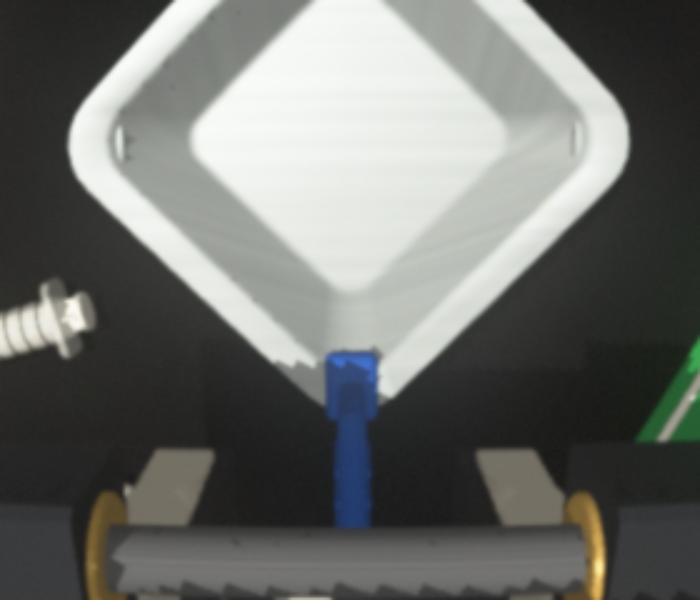

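View pics/side2.png

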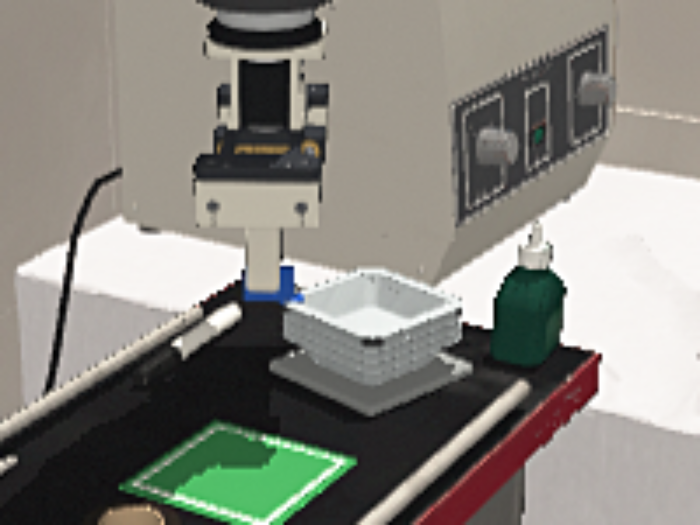

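>>> move_arm(
  deltas=[
    {"dp":[3,8,1.7],"rotation":[0.1,-0.4,0]},
    {"dp":[1,8,0.5],"rotation":[0,0,0]},
    {"dp":[0,7,0],"rotation":[0,0,0]},
    {"dp":[0,2,0],"rotation":[0,0,0]},
    {"dp":[0,0,0],"rotation":[0,0,0]},
  ],
)

```text
t: 3.0
eef_pos: [0.5516, -0.1237, 0.0527]
ee_rot: [-1.576, -0.012, 0.492]
force: [0.3, -0.0, -0.8]
width: 0.0466
```

```bash
python3 - <<'E'
from station import arm
import cv2,numpy as np
s=arm.get_state(); print(s["t"],s["eef_pos"],s["ee_rot"],s["force"],s["moment"])
for n in("wrist",):
    f=arm.grab_frame(n); im=f["pixels"][:,:,::-1]
    if n=="wrist": im=cv2.resize(im[60:300,140:420],None,fx=2.5,fy=2.5)
    else: im=cv2.resize(im[100:250,220:420],None,fx=3.5,fy=3.5)
    cv2.imwrite(f"pics/{n}3.png",im)
E
```

```text
3.0 [ 0.55156775 -0.12374733  0.05269984] [-1.57612464 -0.01160833  0.49150018] [ 0.31405716 -0.03778357 -0.82593774] [-0.01048923  0.07414776  0.01316462]
```

View pics/wrist3.png

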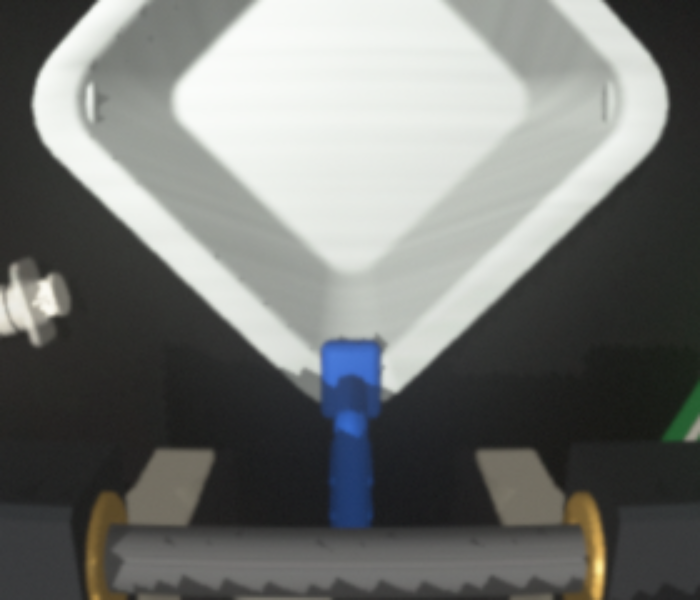

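>>> move_arm(
  deltas=[
    {"dp":[-3,2,0.8],"rotation":[0.2,0,0.6]},
    {"dp":[-1,1.5,0],"rotation":[0,0,0]},
    {"dp":[0,0,0],"rotation":[0,0,0]},
  ],
)

```text
t: 3.3
eef_pos: [0.5474, -0.125, 0.0493]
ee_rot: [-1.572, -0.0, 0.492]
force: [0.1, 0.9, -0.6]
width: 0.046
```

>>> move_arm(
  deltas=[
    {"dp":[0,0,0],"rotation":[0,0,0]},
  ],
)

```text
t: 3.38
eef_pos: [0.5474, -0.125, 0.0493]
ee_rot: [-1.572, 0.0, 0.492]
force: [-0.0, -0.1, -1.1]
width: 0.0463
```

>>> move_arm(
  deltas=[
    {"dp":[0,0,0],"rotation":[0,0,0]},
    {"dp":[0,0,0],"rotation":[0,0,0]},
    {"dp":[0,0,0],"rotation":[0,0,0]},
    {"dp":[0,0,0],"rotation":[0,0,0]},
    {"dp":[0,0,0],"rotation":[0,0,0]},
  ],
  jaw=255,
  squeeze=15,
)

```text
t: 3.8
eef_pos: [0.5477, -0.1251, 0.0497]
ee_rot: [-1.573, -0.001, 0.492]
force: [0.0, -0.4, 0.3]
width: 0.0185
```

>>> move_arm(
  deltas=[
    {"dp":[0,0,0],"rotation":[0,0,0]},
    {"dp":[0,0,0],"rotation":[0,0,0]},
    {"dp":[0,0,0],"rotation":[0,0,0]},
  ],
  squeeze=55,
)

```text
t: 4.05
eef_pos: [0.5477, -0.125, 0.0498]
ee_rot: [-1.573, -0.001, 0.492]
force: [-0.2, 0.1, 0.1]
width: 0.0054
```

```bash
python3 - <<'E'
from station import arm
import cv2,numpy as np
s=arm.get_state(); print(s["t"],s["eef_pos"],s["ee_rot"],s["force"],s["moment"],s["width"])
for n in("wrist","side"):
    f=arm.grab_frame(n); im=f["pixels"][:,:,::-1]
    if n=="wrist": im=cv2.resize(im[60:300,140:420],None,fx=2.5,fy=2.5)
    else: im=cv2.resize(im[100:250,220:420],None,fx=3.5,fy=3.5)
    cv2.imwrite(f"pics/{n}4.png",im)
E
```

```text
4.05 [ 0.5477293  -0.12500292  0.04983367] [-1.57276570e+00 -9.79048461e-04  4.91653252e-01] [-0.2262873   0.06658316  0.14271892] [ 0.07551329  0.03855613 -0.05298643] 0.0054175521310354
```

View pics/wrist4.png

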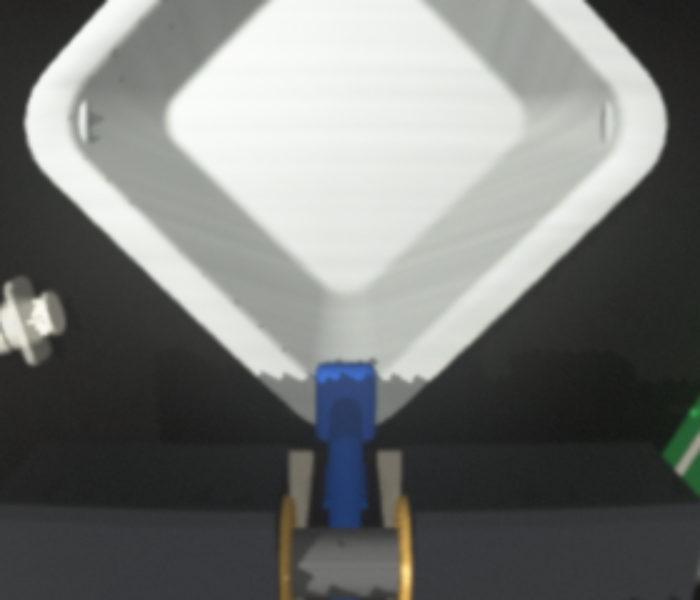

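View pics/side4.png

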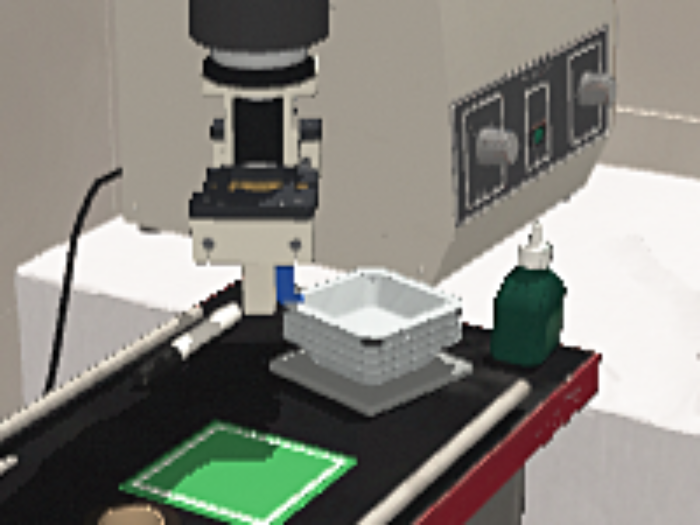

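>>> move_arm(
  deltas=[
    {"dp":[0,-1.4,0],"rotation":[0,0,-0.6]},
    {"dp":[0,-1.4,0],"rotation":[0,0,-0.6]},
    {"dp":[0,-1.4,0],"rotation":[0,0,-0.6]},
    {"dp":[0,-1.4,0],"rotation":[0,0,-0.6]},
    {"dp":[0,-1.4,0],"rotation":[0,0,-0.6]},
  ],
)

```text
t: 4.57
eef_pos: [0.5475, -0.1249, 0.0568]
ee_rot: [-1.573, -0.057, 0.492]
force: [0.8, 0.2, -0.1]
width: 0.0056
```

```bash
cat > pv.py <<'E'
from station import arm
from h import *
s=arm.get_state(); R=Ro.from_euler("xyz",s["ee_rot"]).as_matrix(); p=np.array(s["eef_pos"])
R0=Ro.from_euler("xyz",[-1.5728,-.001,.4917]).as_matrix(); p0=np.array([.5477,-.1250,.0498])
d=np.array([np.cos(.491),np.sin(.491),0]); P=p0-.1325*d; P[2]=.048
Pn=p+R@R0.T@(P-p0); e=Pn-P
print("t",s["t"],"pivot moved mm: along x %.1f y %.1f z %.1f"%tuple(1e3*np.array([e@d,e@[-d[1],d[0],0],e[2]])),"tilt",np.degrees(Ro.from_matrix(R0.T@R).as_rotvec()).round(2),"F",np.round(s["force"],1),"M",np.round(s["moment"],2),"tcp",p.round(4),s["width"])
E
python3 pv.py
```

```text
t 4.5667 pivot moved mm: along x 0.2 y 0.1 z -0.4 tilt [ 0.02 -0.03 -3.2 ] F [ 0.8  0.2 -0.1] M [ 0.01  0.29 -0.02] tcp [ 0.5475 -0.1249  0.0568] 0.005571462373308324
```

>>> move_arm(
  deltas=[
    {"dp":[0,-2,0],"rotation":[0,0,-0.85]},
    {"dp":[0,-2,0],"rotation":[0,0,-0.85]},
    {"dp":[0,-2,0],"rotation":[0,0,-0.85]},
    {"dp":[0,-2,0],"rotation":[0,0,-0.85]},
    {"dp":[0,-2,0],"rotation":[0,0,-0.85]},
  ],
)

```text
t: 4.98
eef_pos: [0.5482, -0.1251, 0.0691]
ee_rot: [-1.574, -0.143, 0.493]
force: [1.5, 0.8, 1.0]
width: 0.0056
```

```bash
python3 pv.py
```

```text
t 4.9833 pivot moved mm: along x 2.0 y -0.4 z 0.6 tilt [-0.07 -0.03 -8.12] F [1.5 0.8 1. ] M [ 0.43 -0.02 -0.01] tcp [ 0.5482 -0.1251  0.0691] 0.0056073150422938055
```

>>> move_arm(
  deltas=[
    {"dp":[-0.6,-1.6,0],"rotation":[0,0,-0.85]},
    {"dp":[-0.6,-1.6,0],"rotation":[0,0,-0.85]},
    {"dp":[-0.4,-1.8,0],"rotation":[0,0,-0.85]},
    {"dp":[-0.3,-1.5,0],"rotation":[0,0,-0.7]},
  ],
)

```text
t: 5.32
eef_pos: [0.5465, -0.1263, 0.0773]
ee_rot: [-1.576, -0.209, 0.493]
force: [1.1, 2.6, 3.6]
width: 0.0058
```

```bash
python3 pv.py; python3 - <<'E'
from station import arm
import cv2
for n in("wrist","side"):
    f=arm.grab_frame(n); im=f["pixels"][:,:,::-1]
    im=cv2.resize(im[60:300,140:420],None,fx=2.5,fy=2.5) if n=="wrist" else cv2.resize(im[140:240,250:390],None,fx=5,fy=5)
    cv2.imwrite(f"pics/{n}5.png",im)
E
```

```text
t 5.3167 pivot moved mm: along x 1.5 y -0.8 z 0.2 tilt [ -0.15  -0.03 -11.9 ] F [1.1 2.6 3.6] M [ 0.43  0.42 -0.12] tcp [ 0.5465 -0.1263  0.0773] 0.005813302477399325
```

View pics/side5.png

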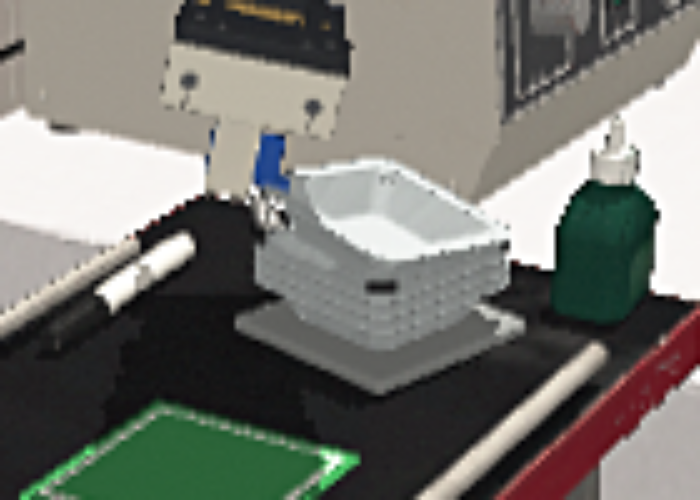

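View pics/wrist5.png

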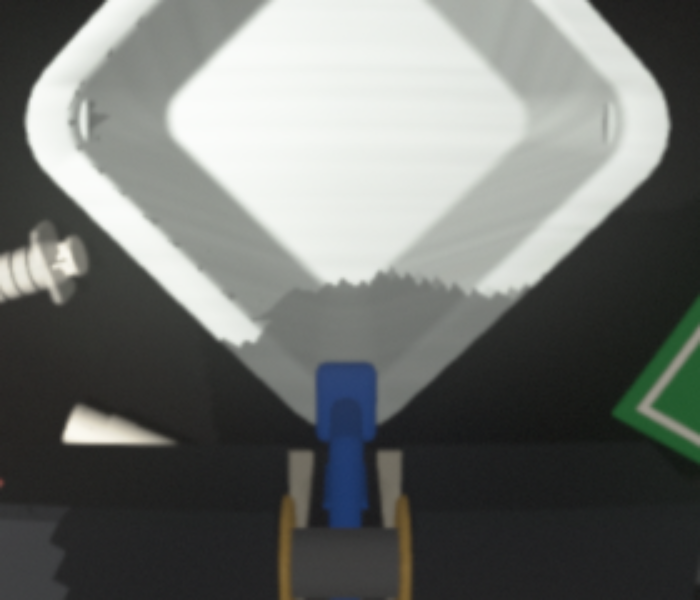

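>>> move_arm(
  deltas=[
    {"dp":[0.1,-2,0.1],"rotation":[0,0,0]},
    {"dp":[0.3,-2,0.1],"rotation":[0,0,0]},
    {"dp":[0.4,-2,0],"rotation":[0,0,0]},
    {"dp":[0.4,-2,0],"rotation":[0,0,0]},
    {"dp":[0.4,-2,0],"rotation":[0,0,0]},
  ],
)

```text
t: 5.83
eef_pos: [0.5441, -0.1268, 0.0864]
ee_rot: [-1.574, -0.204, 0.492]
force: [0.5, 0.8, -1.1]
width: 0.0058
```

```bash
python3 pv.py
```

```text
t 5.8333 pivot moved mm: along x -1.0 y 0.1 z 9.9 tilt [ -0.05   0.02 -11.64] F [ 0.5  0.8 -1.1] M [-0.35  0.65 -0.02] tcp [ 0.5441 -0.1268  0.0864] 0.0058486758646877435
```

>>> move_arm(
  deltas=[
    {"dp":[0.6,-3,0],"rotation":[0,0,0]},
    {"dp":[0.6,-3,0],"rotation":[0,0,0]},
    {"dp":[0.8,-4,0],"rotation":[0,0,0]},
    {"dp":[0.8,-4,0],"rotation":[0,0,0]},
    {"dp":[0.8,-4,0],"rotation":[0,0,0]},
  ],
)

```text
t: 6.25
eef_pos: [0.5422, -0.127, 0.1051]
ee_rot: [-1.572, -0.2, 0.492]
force: [0.4, 1.7, -1.2]
width: 0.0058
```

```bash
python3 pv.py; python3 - <<'E'
from station import arm
import cv2
for n in("wrist","side"):
    f=arm.grab_frame(n); im=f["pixels"][:,:,::-1]
    im=cv2.resize(im[60:300,140:420],None,fx=2.5,fy=2.5) if n=="wrist" else cv2.resize(im[140:240,250:390],None,fx=5,fy=5)
    cv2.imwrite(f"pics/{n}6.png",im)
E
```

```text
t 6.25 pivot moved mm: along x -2.8 y 0.8 z 29.1 tilt [ 5.00e-02  1.00e-02 -1.14e+01] F [ 0.4  1.7 -1.2] M [-0.26  0.6  -0.02] tcp [ 0.5422 -0.127   0.1051] 0.005846232208789726
```

View pics/side6.png

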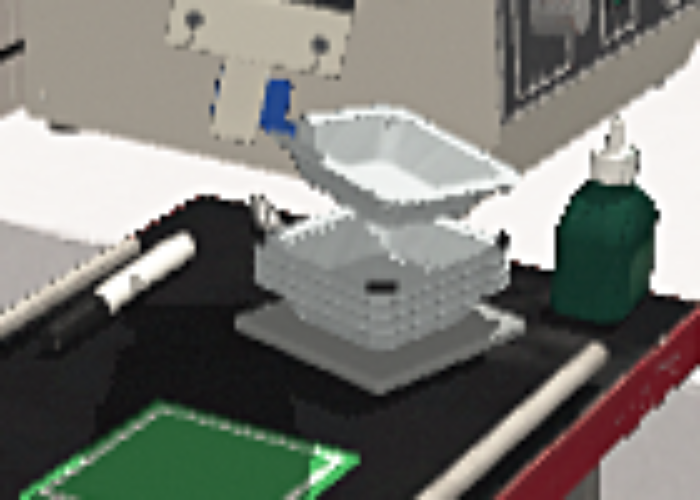

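View pics/wrist6.png

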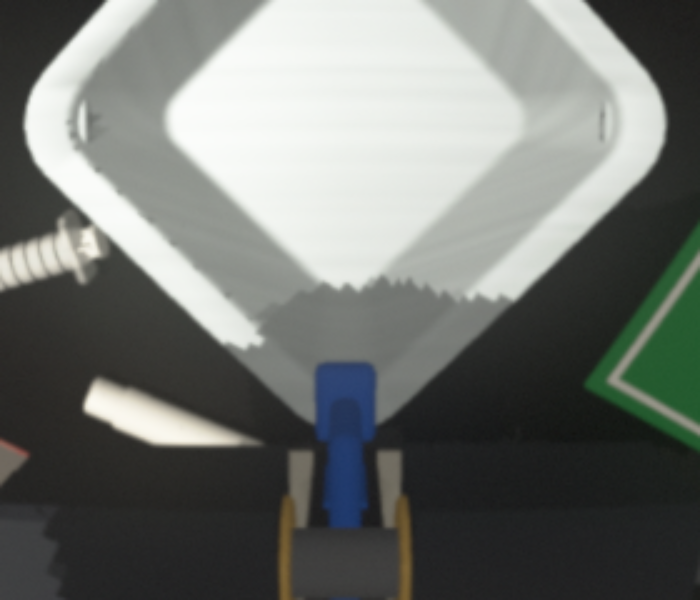

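>>> move_arm(
  deltas=[
    {"dp":[2,-12,0],"rotation":[0,0,1.5]},
    {"dp":[2,-15,0],"rotation":[0,0,2]},
    {"dp":[2,-15,0],"rotation":[0,0,2]},
    {"dp":[1,-15,0],"rotation":[0,0,2]},
    {"dp":[1,-12,0],"rotation":[0,0,2]},
  ],
)

```text
t: 6.77
eef_pos: [0.5373, -0.1287, 0.1754]
ee_rot: [-1.57, -0.025, 0.488]
force: [0.3, 0.4, -1.2]
width: 0.0057
```

```bash
python3 pv.py
```

```text
t 6.7667 pivot moved mm: along x -10.8 y 2.2 z 122.4 tilt [ 0.17  0.22 -1.38] F [ 0.3  0.4 -1.2] M [ 0.02 -0.07  0.  ] tcp [ 0.5373 -0.1287  0.1754] 0.005667871128444444
```

>>> move_arm(
  deltas=[
    {"dp":[6,0,10],"rotation":[0,0,0.6]},
    {"dp":[12,0,20],"rotation":[0,0,0.5]},
    {"dp":[14,0,24],"rotation":[0,0,0.3]},
    {"dp":[14,0,24],"rotation":[0,0,0]},
    {"dp":[14,0,24],"rotation":[0,0,0]},
  ],
)

```text
t: 7.18
eef_pos: [0.5452, -0.01, 0.1791]
ee_rot: [-1.573, -0.002, 0.482]
force: [1.1, -0.2, -0.8]
width: 0.0057
```

>>> move_arm(
  deltas=[
    {"dp":[12,0,20],"rotation":[0,0,0]},
    {"dp":[10,0,16],"rotation":[0,0,0]},
    {"dp":[5,0,10],"rotation":[0,0,0]},
    {"dp":[0,0,0],"rotation":[0,0,0]},
  ],
)

```text
t: 7.52
eef_pos: [0.5478, 0.0504, 0.1789]
ee_rot: [-1.573, -0.003, 0.486]
force: [0.6, 0.2, -0.9]
width: 0.0058
```

```bash
python3 pv.py
```

```text
t 7.5167 pivot moved mm: along x 82.8 y 155.3 z 128.9 tilt [-0.    0.32 -0.1 ] F [ 0.6  0.2 -0.9] M [-0.01 -0.02 -0.  ] tcp [0.5478 0.0504 0.1789] 0.0058037564861355365
```

>>> move_arm(
  deltas=[
    {"dp":[1,0,3],"rotation":[0,0,0]},
    {"dp":[0,0,1],"rotation":[0,0,0]},
    {"dp":[0,0,0],"rotation":[0,0,0]},
    {"dp":[0,0,0],"rotation":[0,0,0]},
    {"dp":[0,0,0],"rotation":[0,0,0]},
  ],
)

```text
t: 7.93
eef_pos: [0.5462, 0.0528, 0.1786]
ee_rot: [-1.573, -0.002, 0.485]
force: [0.3, 0.1, -1.0]
width: 0.0055
```

```bash
python3 pv.py; python3 - <<'E'
from station import arm
from h import *
s=arm.get_state()
for n in("wrist","side","top"):
    f=arm.grab_frame(n); im=f["pixels"][:,:,::-1]
    np.savez(n+"7.npz",pos=s["eef_pos"],rot=s["ee_rot"],**f)
    cv2.imwrite(f"pics/{n}7.png",im)
k=np.load("top7.npz");z=k["z_map"];v,u=np.mgrid[:420,:560]
X=np.stack([(u-k["cx"])/k["fx"]*z,(v-k["cy"])/k["fy"]*z,z],-1)@k["cam_to_world"][:3,:3].T+k["cam_to_world"][:3,3]
sel=(X[...,2]>.14)&(X[...,2]<.2)&(abs(X[...,0]-.477)<.09)&(abs(X[...,1]-.018)<.09); print(sel.sum(), np.histogram(X[sel][:,2],10))
sel=(X[...,2]>.155)&(X[...,2]<.175)&(abs(X[...,0]-.477)<.028)&(abs(X[...,1]-.018)<.028);q=X[sel]
A=np.c_[q[:,:2]-q[:,:2].mean(0),np.ones(len(q))];print("floor",len(q),q.mean(0),"slopes deg",np.degrees(np.linalg.lstsq(A,q[:,2],rcond=None)[0][:2]))
E
```

```text
t 7.9333 pivot moved mm: along x 82.5 y 158.3 z 128.7 tilt [-0.    0.36 -0.04] F [ 0.3  0.1 -1. ] M [-0.01 -0.07  0.01] tcp [0.5462 0.0528 0.1786] 0.005542328512202677
2707 (array([499, 589, 175, 195, 208, 301, 704,  33,   1,   2]), array([0.15810098, 0.1622341 , 0.16636722, 0.17050034, 0.17463346,
       0.17876658, 0.1828997 , 0.18703282, 0.19116594, 0.19529906,
       0.19943218]))
floor 905 [0.47680252 0.01811799 0.16263097] slopes deg [0.24886681 0.95415928]
```

View pics/side7.png

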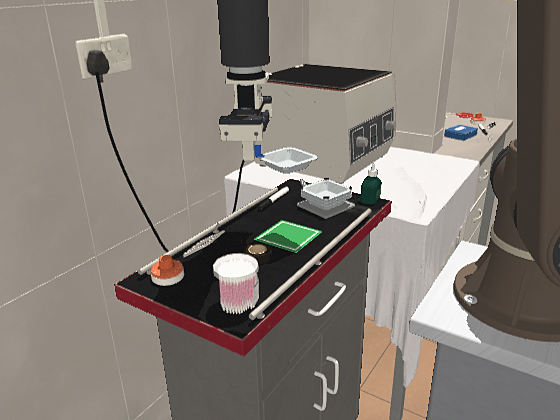

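View pics/top7.png

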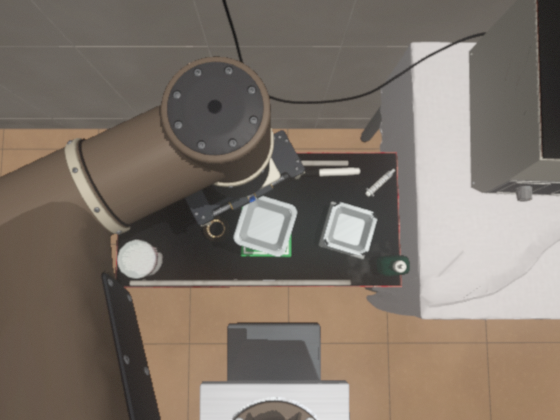

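View pics/wrist7.png

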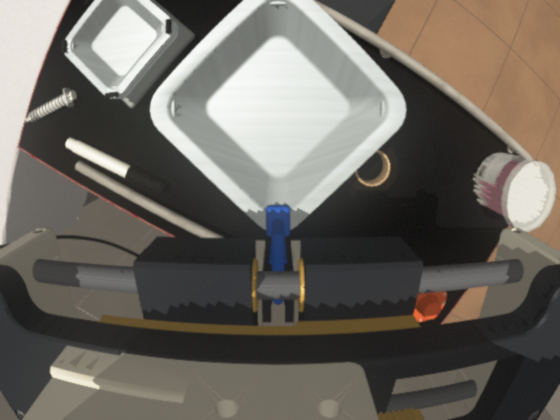

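```bash
python3 - <<'E'
from h import *
f=np.load("top7.npz");p=f["pixels"]
for nm,(u,v),z in(("tray",(266,224),.1855),("stack",(349,229),.048)):
  for th in(130,150):
    m=(p.min(2)>th).astype(np.uint8); N,l,st,_=cv2.connectedComponentsWithStats(m)
    cs=max(cv2.findContours((l==l[v,u]).astype(np.uint8),0,1)[0],key=len)
    W=np.array([ray(f,*q,z)[:2] for q in cv2.convexHull(cs)[:,0].astype(float)],np.float32); print(nm,cv2.minAreaRect(W))
# side-view stack base plate unchanged?
a=np.load("side0.npz")["pixels"].astype(int);b=np.load("side7.npz")["pixels"].astype(int)
d=abs(a-b).max(2)[203:222,290:365]; print("side base diff",(d>40).mean())
E
python3 pv.py
```

```text
tray ((0.47381696105003357, 0.01739213615655899), (0.10281625390052795, 0.10695523768663406), 78.05552673339844)
tray ((0.4743978977203369, 0.01725725829601288), (0.10206571221351624, 0.10501287132501602), 78.058349609375)
stack ((0.477103054523468, -0.16015255451202393), (0.09974058717489243, 0.10315859317779541), 73.29000854492188)
stack ((0.47732797265052795, -0.1601361632347107), (0.09841685742139816, 0.10151863098144531), 73.28621673583984)
side base diff 0.009824561403508772
t 8.0833 pivot moved mm: along x 82.6 y 158.4 z 128.7 tilt [-0.    0.36 -0.04] F [ 0.2  0.3 -1.1] M [0.1  0.04 0.03] tcp [0.5462 0.0529 0.1786] 0.00531213881975512
```

```bash
python3 -c "
from station import arm
print(arm.get_state()['qd']); print(arm.job_done())"
```

```text
[ 3.63013865e-03  1.40845641e-04  1.83522648e-03  3.32250186e-07
 -7.46900576e-04 -1.18567248e-03]
the job is handed in; nothing more can be done
None
```

I gripped the blue tab at 55 N and tilted the top tray about 12° (0.21 rad) about its far foot. Then I lifted it clear, levelled it, carried it over the mat and handed the job in at about 8 s while still holding it.

**Last checks:**
- **Position:** the middle of the tray is at about (0.474 to 0.477, 0.017 to 0.018) m, and the mat is at about (0.476, 0.018). That puts it within about 3 mm, with the middle of the tray about 17 cm up.
- **Level:** the arm's pose shows the tray level to within 0.1°. The depth image of the tray floor disagrees, giving slopes of 0.25° and 0.95°, probably camera noise.
- **Stillness:** joint speeds were about zero, and the opening was steady at 5.3 to 5.8 mm. The wrist views showed no slip during the tilt and lift.
- **Far corner:** by calculation it stayed within about 2 mm of its start until the tilt was past 0.15 rad. I did not measure it directly.
- **Lower stack:** it is still at (0.477, -0.160) m with its angle unchanged. The side view around its base matches the one from the start.
- **Other objects:** the arm went nowhere near the others on its path. I did not measure their positions again.

One reading stood out: the tray outline from the top camera came out rotated by 78° instead of 73°. The gripper was probably in the way, because the arm's pose shows the tray still within 0.4° of its grasp heading.

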